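Pass a terminal strip through the transfer hatch into the dry cabinet

TASK

The grey terminal strip on the loading ledge has to go into the dry cabinet before its insulation test. Slide it into the open transfer hatch and shut the hatch's clear sliding outer door; only then lift the inner gate by its T-handle and push the strip right through with the push rod, until it lies flat and wholly inside the cabinet. Keep the outer door shut from then on, and do not disturb the loose lens and standoffs on the bench.

Things in the scene. Friction and masses are not known exactly. Their poses are not given: they have to be found in the camera images.
- hatch: Fixed white dry cabinet with a transfer hatch on its right. Origin on the bench top (z 0) under the middle of the hatch chamber; own +y runs along the chamber to the cabinet, +x away from the loading ledge; turned about z only. 'Hatch' numbers below are mm in this frame. Bed plate: top at z 8, x -110 to 60, y -240 to 88. Cabinet: x -46 to 154, y 88 to 308, 105 high.
- ledge (a point): Middle of the loading ledge, the part of the bed plate (z 8) in front of the chamber: hatch x -65, y 0. Ledge and chamber floor are one flat surface, no step or lip, so a part slides straight in along hatch +x.
- chamber (a point): Middle of the chamber floor: hatch x 0, y 0, z 8. The chamber spans x -26 to 26 (back wall to z 38), y -65 (withdrawn pusher) to 80 (gate). With the outer door open its front and top are open, so a tool can follow the part in from above. The whole strip must lie beyond hatch x -26 for the outer door to pass it. Gate frame: y 76 to 88, x -42 to 38, to z 98.
- cabinet_in (a point): Where the cabinet's inside begins, behind the gate: hatch x 0, y 92, z 8. The opening is x -31 to 27, z 8 to 42; the cabinet floor is level with the chamber's and clear for 200 mm along +y. Roof and front are clear plastic.
- strip: Loose grey plastic eight-way terminal strip with brass terminals, 24 (own x) x 84 (own y) x 18 high, 60 g. Origin: centre of its underside; z up. It starts lying on the loading ledge in front of the chamber, its long side roughly along the mouth (turned up to 0.35 rad), and slides easily when pushed.
- cover (a joint): Outer door, a clear plastic hood (154 long, top at z 46, front panel at hatch x -30 to -26, down to z 10.5) that slides along the hatch's y. Metres: 0 = shut (against the gate frame), 0.156 = fully open, parked towards hatch -y. It slides at about 2 N and stays where left.
- cover_handle (a point): Middle of the steel bar handle on top of the outer door: a round bar 10 thick, 64 long along hatch x, its centre 34 above the door's top (80 above the bench), on a post at each end. It moves with the door.
- gate (a joint): Inner door, a steel plate that closes the opening between chamber and cabinet and lifts straight up. Metres: 0 = closed, 0.034 = fully raised. Takes about 6 N to lift and stays where left. Lifted less than 20 mm it blocks the strip.
- gate_handle (a point): Middle of the gate's black T-handle: a bar 12 thick, 64 long along hatch x, 134 above the bench when the gate is closed (36 above the gate frame, 29 above the cabinet's roof), on a thin stem at its middle. It rises with the gate.
- rod (a joint): Push rod along the hatch's y through the chamber's end wall, with a flat pusher (36 wide, z 10 to 36) in the chamber. Metres: 0 = withdrawn, 0.164 = fully in: its pusher then stands at hatch y 99, inside the cabinet. Moves at about 2 N and stays where left.
- rod_knob (a point): Centre of the outer end face (facing hatch -y) of the rod's black knurled knob, 30 in diameter, 22 long, axis 24 above the bench. Pushing it along hatch +y drives the rod in. (A fixed bench vise with a bracket, up to 200 high, stands more than 100 mm farther to the right.)
- lens: Loose amber glass indicator lens, 34 in diameter, 20 high, on the bench; origin under its centre. Leave it alone.
- standoff_a: Loose brass hex standoff, 13 across, 43 high, standing on the bench; origin under its centre. Leave it alone.
- standoff_b: A second brass hex standoff like the first. Leave it alone.
Not all that is in view belongs to the job. Of the things that look like the strip, the middle-sized one is meant.

How it is judged:
By the outcome, as a careful person would: the job done as asked, in the order asked, and still so for the second after the job is handed in, with the robot touching nothing.
It also fails if it takes over 64 s, if anything falls off the work surface, if the arm or the gripper's body presses on something with over 40 N, if the wrist force passes 120 N, or if a joint passes its speed limit or range.

ROBOT

A 6-joint arm with a two-finger parallel gripper is mounted at the origin on the work surface. World frame = base frame: x ahead of the robot, y to its left, z up, the work surface at z = 0. Lengths are in m, angles in rad, forces in N, time in s.
With the tool pointing down it reaches from about 0.35 to 0.775 m from the base axis. Payload 7.3 kg.
Tool frame: the origin (TCP) lies midway between the tips of the shut fingers; the grasp point (between the pads) lies 19 mm behind it; y points along the fingers, z is the direction in which the jaws open and shut, and the axes are right-handed (so a half turn about y gives the same grasp; the last joint's range is limited). The gripper opens to 92 mm and grips with 3 to 60 N. Pads are 19 mm wide; open, the fingers measure 130 mm over their backs; the gripper's body (75 mm by 190 mm) begins 47 mm behind the grasp point.
Start: joints at [-0.146, 0.342, 1.524, -0, 1.275, -0.146], TCP at [0.525, 0, 0.227] pointing down, gripper open.
Joint ranges: [-2.53, 2.53], [-0.77, 2.02], [0.04, 2.7], [-1, 4.14], [0.28, 2.66], [-3.11, 3.11]. Speed limits (rad/s): [2.57, 2.57, 3.14, 3.14, 3.14, 3.14].

INTERFACE

Orientations are given as a rotation vector (axis times angle).
In Python, from cell import * gives the robot as it stands. The module is installed in compiled form; this text tells all that it offers.
- The arm moves only by the shell command python3 -m crank 'ROWS' [OPENING] [FORCE]. ROWS is a JSON object of lists of equal length, an entry for each row: "travel": the shift along the tool's x, y, z normalised to -1 to 1, where 1 is 80 cm, a list of three; "turn": the turn, a rotation vector about the tool's x, y, z normalised to -1 to 1, where 1 is pi/4 rad, a list of three. In form: {"travel": [[x, y, z], ...], "turn": [[wx, wy, wz], ...]}. A call has 1 to 5 rows; each row shifts and turns the commanded pose from where the row before left it, along the tool's axes as they then stand; what a row does not reach is not made up. A row lasts 1/8 s, in which the tool goes at most 62.5 mm and 10.7 degrees, less where a joint would pass 70% of its speed; a pose out of reach is approached as far as the arm can. A call with a number of a shift or a turn outside -1 to 1 is refused whole. A call with a gripper value outside its range is refused whole. OPENING is the closure, from 0 (fully open) to 1 (shut), set as the call begins (- or left out, the last holds). The fingers move at their own pace and stop on an object; FORCE is the grip in N (left out, the last holds). Time passes only in rows, so rows that do not move let the fingers close. It gives the time, the measured TCP pose, the force and the opening at its end, in the units of the state.
- sense(): the state, without advancing time (a new reading comes with each control period).
- grab_frame(name): name is "scene" or "side" or "wrist"; returns a dict with "frame" (400x640x3 uint8, blue, green, red), "fx", "fy", "cx", "cy" (pixels), "R" (3x3) and "t" (3): a world point X has camera coordinates R X + t. Camera axes: x right, y down, z forward; pixel columns grow to the right and rows downward; lengths in m; the calibration is good to about 2 mm. A picture is of the moment at which its call begins. There is no depth.
- hand_in(): hands the job in, once; it reports no verdict.
The state is a dict: "time": time; "joint_pos": joint angles; "joint_vel": joint speeds; "joint_torque": joint torques, N m; "ee_pos": TCP position; "tool_rot": TCP orientation; "wrist_force": force on the tool from outside, world axes, zero at the start; "ft_torque": the same for the moment, N m; "opening": finger opening in m.
Only numpy, scipy, OpenCV 4.12 (cv2) and the standard library are available. Lean on these libraries where they do the work, as an engineer would, in place of code of your own. Each camera call takes 0.05 s, during which the arm holds its last target.

## Working session

There is one attempt and no reset: what is moved stays moved. The work goes in short steps, Python scripts to look and compute and a shell command to move; the robot and the scene stay as the last step left them, time stands still between calls to the robot, and variables do not carry over. Pictures are saved under pics/ and viewed, and the job is handed in when it is done.

```bash
mkdir -p pics
python3 - <<'E'
from cell import *
import cv2
s=sense(); print(s)
for n in ["scene","side","wrist"]:
    f=grab_frame(n); cv2.imwrite(f"pics/{n}0.png",f["frame"]); print(n,f["fx"],f["cx"],f["cy"],f["R"],f["t"])
E
```

```text
{'time': 0.0, 'joint_pos': array([-1.45991506e-01,  3.42743128e-01,  1.52500589e+00, -3.14976466e-05,
        1.27541222e+00, -1.45968000e-01]), 'joint_vel': array([-0.00074568,  0.00015032, -0.00127857, -0.00045284,  0.00075593,
       -0.0006291 ]), 'joint_torque': array([ 7.61924657e-04, -4.31245601e+01, -2.44219762e+01,  7.17750052e-02,
        5.59406646e-02, -1.04314388e-04]), 'ee_pos': array([5.24592046e-01, 7.70145172e-05, 2.26038264e-01]), 'tool_rot': array([-1.21019264,  1.21044985, -1.20832782]), 'wrist_force': array([0.75227996, 0.37085961, 0.84254583]), 'ft_torque': array([0.0063409 , 0.01895226, 0.01403702]), 'opening': 0.09169079271819391}
scene 393.53984836873553 325.13439314184086 202.61765684322074 [[-0.35701774  0.93409489  0.00224957]
 [ 0.79735512  0.30600756 -0.52017707]
 [-0.48658313 -0.18391874 -0.85405548]] [ 0.13619184 -0.38793128  1.22653991]
side 481.7267081936451 323.67198401729013 196.439862215663 [[-0.94291076 -0.33304393  0.00101892]
 [-0.17466091  0.49188873 -0.852959  ]
 [ 0.28357162 -0.80444218 -0.52197693]] [0.50663679 0.14703862 0.88771777]
wrist 338.1708484038669 319.95525305298287 200.33010989789486 [[ 9.99997821e-01  9.08192742e-05 -2.08565684e-03]
 [ 6.25851502e-04 -9.66143922e-01  2.58002965e-01]
 [-1.99161304e-03 -2.58003708e-01 -9.66141874e-01]] [-0.52355277 -0.03133381  0.39075543]
```

View pics/scene0.png

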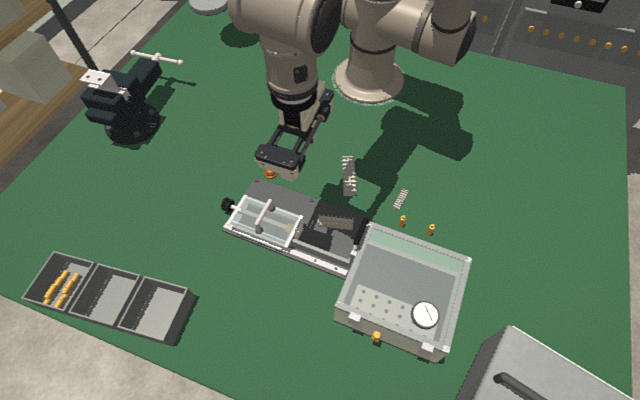

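View pics/side0.png

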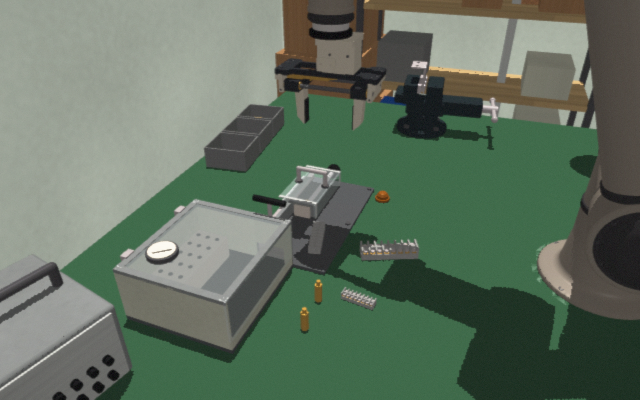

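View pics/wrist0.png

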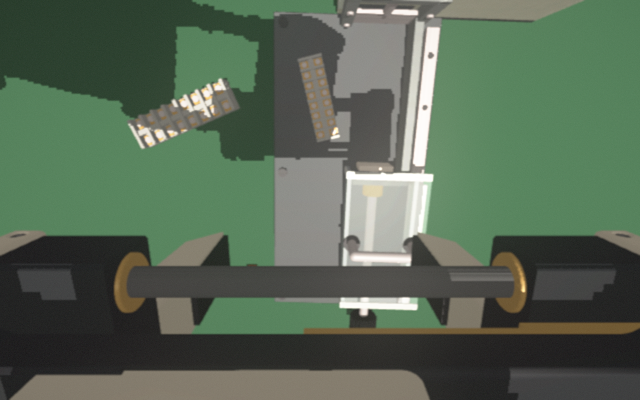

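Three terminal strips are in view. In the wrist view they are one on the ledge at (318,97), a larger one at (185,113) on the bench, and a small one seen in the scene view at (400,198). The one on the ledge is the middle-sized. I'll enlarge the crop and measure.

```bash
cat > h.py <<'E'
import numpy as np, cv2
from cell import *
def ray(f,u,v,z):
    d=f["R"].T@np.array([(u-f["cx"])/f["fx"],(v-f["cy"])/f["fy"],1]); c=-f["R"].T@f["t"]
    return c+d*(z-c[2])/d[2]
def proj(f,X):
    p=f["R"]@np.array(X)+f["t"]; return np.array([f["fx"]*p[0]/p[2]+f["cx"],f["fy"]*p[1]/p[2]+f["cy"]])
E
python3 - <<'E'
from h import *
import pickle
fs={n:grab_frame(n) for n in ["scene","side","wrist"]}
pickle.dump(fs,open("f0.pkl","wb"))
w=fs["wrist"]["frame"]; cv2.imwrite("pics/w_crop.png",cv2.resize(np.clip(w[0:310,250:450].astype(float)*1.6,0,255).astype(np.uint8),None,fx=1.9*2/2,fy=1.9,interpolation=cv2.INTER_CUBIC))
s=fs["scene"]["frame"]; cv2.imwrite("pics/s_crop.png",cv2.resize(np.clip(s[140:280,210:420].astype(float)*1.6,0,255).astype(np.uint8),None,fx=3.8,fy=3.8,interpolation=cv2.INTER_CUBIC))
s=fs["side"]["frame"]; cv2.imwrite("pics/d_crop.png",cv2.resize(np.clip(s[150:320,240:440].astype(float)*1.6,0,255).astype(np.uint8),None,fx=3.5,fy=3.5,interpolation=cv2.INTER_CUBIC))
E
```

```text
(no output)
```

View pics/w_crop.png

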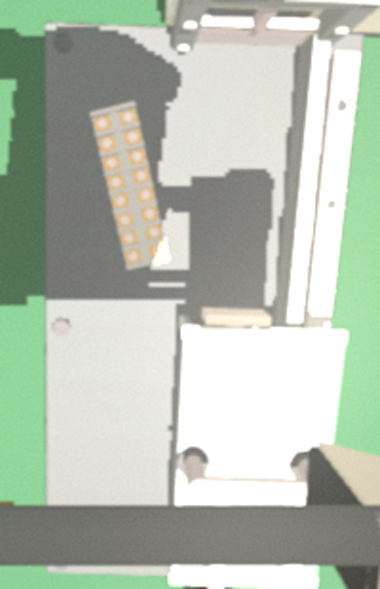

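View pics/s_crop.png

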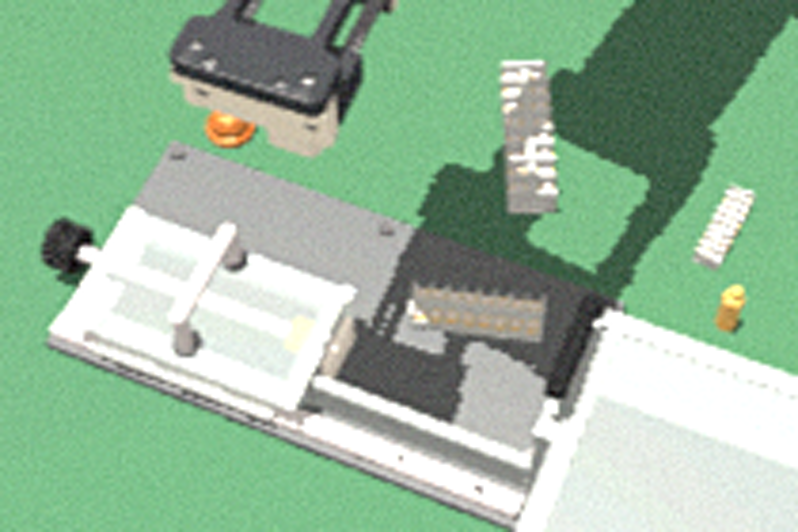

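View pics/d_crop.png

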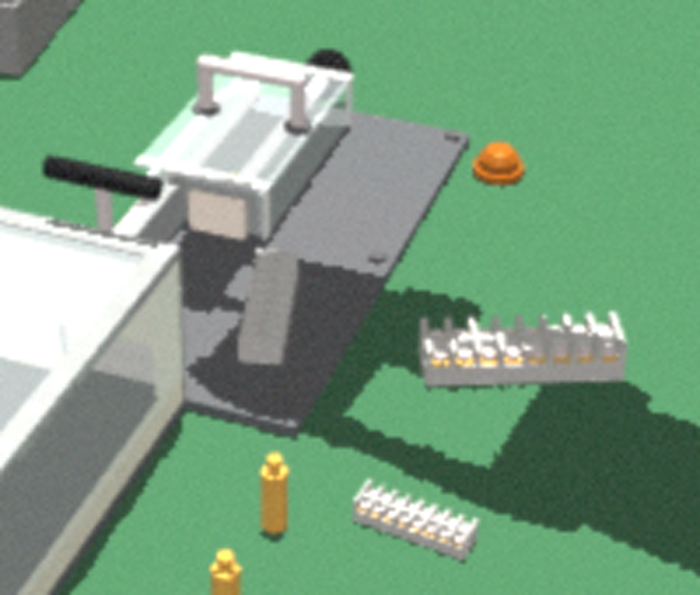

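Run:
```python
from h import *
import pickle
fs=pickle.load(open("f0.pkl","rb"));w=fs["wrist"];s=fs["scene"];d=fs["side"]
W=lambda a,b,z:ray(w,250+a/1.9,b/1.9,z)*1000
S=lambda a,b,z:ray(s,210+a/3.8,140+b/3.8,z)*1000
D=lambda a,b,z:ray(d,240+a/3.5,150+b/3.5,z)*1000
np.set_printoptions(precision=1,suppress=True)
print("bed w",W(46,27,8),W(46,572,8))
print("bed s",S(178,142,8),S(50,343,8),S(515,527,8),S(615,302,8))
print("bed d",D(467,136,8),D(297,432,8))
print("strip w top",W(92,113,26),W(134,103,26),W(163,262,26),W(127,269,26))
print("handle S",S(228,230,80),S(186,308,80)," D",D(203,68,80),D(305,85,80))
print("Thandle D",D(50,168,134),D(158,187,134))
print("knob S",S(62,248,24))
print("lens d",D(498,180,0),"S",S(230,138,0))
```

```text
bed w [ 1464.9 -1810.   8000. ] [1693.2 4746.2 8000. ]
bed s [5100.6 3403.2 8000. ] [3668.7 3464.2 8000. ] [3585.5  789.5 8000. ] [4995.7  706.7 8000. ]
bed d [-2502.4 13151.4  8000. ] [-2600.7  8991.9  8000. ]
strip w top [ 2079.6 -3372.6 26000. ] [  520.1 -3717.1 26000. ] [ -623.3  2084.9 26000. ] [  793.   2357.5 26000. ]
handle S [41926.2 29626.6 80000. ] [36009.3 29641.8 80000. ]  D [-57291.1 137171.5  80000. ] [-46600.  137258.2  80000. ]
Thandle D [-106200.9  192680.1  134000. ] [-88730.5 193194.4 134000. ]
knob S [11520.6 11453.2 24000. ]
lens d [ 436.8 -120.5    0. ] S [ 449.  -127.4    0. ]
```

Unit slip (z in mm); fix.

Run:
```python
from h import *
import pickle
fs=pickle.load(open("f0.pkl","rb"));w=fs["wrist"];s=fs["scene"];d=fs["side"]
W=lambda a,b,z:ray(w,250+a/1.9,b/1.9,z/1e3)*1000
S=lambda a,b,z:ray(s,210+a/3.8,140+b/3.8,z/1e3)*1000
D=lambda a,b,z:ray(d,240+a/3.5,150+b/3.5,z/1e3)*1000
np.set_printoptions(precision=1,suppress=True)
print("bed w",W(46,27,8),W(46,572,8))
print("bed s",S(178,142,8),S(50,343,8),S(515,527,8),S(615,302,8))
print("bed d",D(467,136,8),D(297,432,8))
print("strip w top",W(92,113,26),W(134,103,26),W(163,262,26),W(127,269,26))
print("handle S",S(228,230,80),S(186,308,80)," D",D(203,68,80),D(305,85,80))
print("Thandle D",D(50,168,134),D(158,187,134))
print("knob S",S(62,248,24))
print("lens d",D(498,180,0),"S",S(230,138,0))
print("standoffs",D(275,530,0))
```

```text
bed w [477.9 163.6   8. ] [ 466.6 -160.8    8. ]
bed s [ 469.5 -155.9    8. ] [ 637.1 -163.     8. ] [646.8 150.1   8. ] [481.8 159.8   8. ]
bed d [ 467.3 -155.7    8. ] [475. 170.   8.]
strip w top [502.6 118.8  26. ] [524.5 123.6  26. ] [540.5  42.4  26. ] [520.7  38.5  26. ]
handle S [558.6 -67.3  80. ] [615.8 -67.5  80. ]  D [620.  -62.2  80. ] [551.5 -62.8  80. ]
Thandle D [614.1 157.2 134. ] [554.6 155.5 134. ]
knob S [ 579.9 -181.5   24. ]
lens d [ 436.8 -120.5    0. ] S [ 449.  -127.4    0. ]
standoffs [464. 234.   0.]
```

```bash
cat >> h.py <<'E'
from scipy.spatial.transform import Rotation as Ro
np.set_printoptions(precision=4,suppress=True)
# base orientation: tool y down, jaws along world x
def base(yaw,zs):
    # tool z = zs*hatch-x turned by yaw
    z=zs*np.array([np.cos(yaw),np.sin(yaw),0]); y=np.array([0,0,-1.]); x=np.cross(y,z)
    return Ro.from_matrix(np.column_stack([x,y,z]))
def st():
    s=sense(); R=Ro.from_rotvec(s["tool_rot"]); M=R.as_matrix()
    zs=1 if M[0,2]>0 else -1
    yaw=np.arctan2(zs*M[1,2],zs*M[0,2])
    print("t %.2f pos"%s["time"],s["ee_pos"]*1e3,"yaw %.4f zs %d"%(yaw,zs),"tilt",M[:,1],"F",s["wrist_force"],"open %.4f"%s["opening"])
    return s,R,zs,yaw
def goto(p,yaw=None):
    s,R,zs,y0=st()
    if yaw is None: yaw=y0
    d=R.inv().apply(np.array(p)/1e3-s["ee_pos"])/0.8
    t=(R.inv()*base(yaw,zs)).as_rotvec()/(np.pi/4)
    print("travel units",d,"turn units",t,"rows>=",max(np.linalg.norm(d)*800/62.5,np.linalg.norm(t)*45/10.7))
E
python3 - <<'E'
from h import *
s,R,zs,y=st();print(R.as_matrix())
goto([522,81,90],0.208)
E
```

```text
t 0.30 pos [524.8941   0.0264 226.5048] yaw -0.0000 zs 1 tilt [-0.0004  0.0001 -1.    ] F [ 0.6256 -0.0976 -0.4371] open 0.0919
[[-0.     -0.0004  1.    ]
 [-1.      0.0001 -0.    ]
 [-0.0001 -1.     -0.0004]]
t 0.30 pos [524.8941   0.0264 226.5048] yaw -0.0000 zs 1 tilt [-0.0004  0.0001 -1.    ] F [ 0.6256 -0.0976 -0.4371] open 0.0919
travel units [-0.1012  0.1706 -0.0035] turn units [ 0.0005 -0.2648 -0.0001] rows>= 2.539854145774012
```

```bash
python3 -m crank '{"travel":[[-0.03,0.02,0],[-0.04,0.04,0],[-0.03,0.04,0],[0,0.04,-0.003],[0,0,0]],"turn":[[0,-0.09,0],[0,-0.09,0],[0,-0.085,0],[0,0,0],[0,0,0]]}'
python3 - <<'E'
from h import *
import pickle
st(); f=grab_frame("wrist"); pickle.dump(f,open("f1.pkl","wb")); cv2.imwrite("pics/w1.png",np.clip(f["frame"]*1.5,0,255).astype(np.uint8))
E
```

```text
time: 0.92
ee_pos: [0.5153, 0.0794, 0.1128]
tool_rot: [-1.304, 1.058, -1.051]
wrist_force: [-0.8, -0.1, 0.3]
opening: 0.0918
t 0.93 pos [515.2758  79.4225 112.8303] yaw 0.2086 zs 1 tilt [-0.0053 -0.0001 -1.    ] F [-0.8154 -0.0825  0.2987] open 0.0918
```

View pics/w1.png

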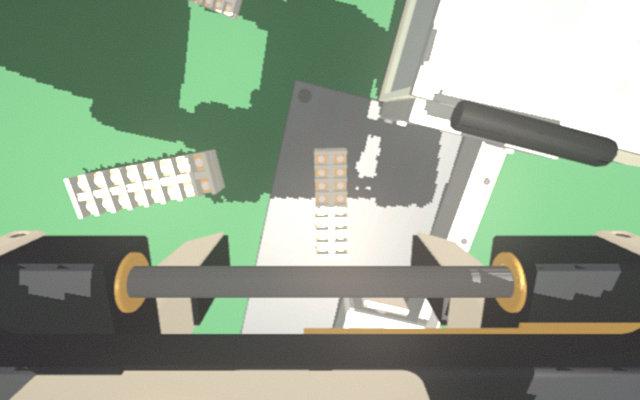

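Run:
```python
from h import *
import pickle
f=pickle.load(open("f1.pkl","rb"))
for u,v,z in [(316,149,26),(348,149,26),(316,254,26),(348,254,26),(295,82,8),(243,334,8),(455,114,134),(612,149,134)]: print(u,v,ray(f,u,v,z/1e3)*1e3)
goto([523,80.5,60],0.208)
```

```text
316 149 [502.6373 121.2487  26.    ]
348 149 [525.2107 126.0446  26.    ]
316 254 [519.3571  41.1262  26.    ]
348 254 [543.867   46.3815  26.    ]
295 82 [477.5594 164.131    8.    ]
243 334 [472.246  -56.8442   8.    ]
455 114 [552.5819 157.9568 134.    ]
612 149 [618.36   157.9627 134.    ]
t 0.97 pos [516.7248  79.2179 114.5181] yaw 0.2081 zs 1 tilt [-0.0016 -0.     -1.    ] F [-0.7905 -0.293  -0.5439] open 0.0917
travel units [0.0001 0.0681 0.0081] turn units [ 0.002   0.0002 -0.0004] rows>= 0.8782891896076731
```

```bash
python3 -m crank '{"travel":[[-0.003,0.04,0.008],[0,0.04,0],[0,0.03,0],[0,0.01,0],[0,0,0]],"turn":[[0,0,0],[0,0,0],[0,-0.01,0],[0,0,0],[0,0,0]]}'
python3 - <<'E'
from h import *
goto([523,83,11.5])
E
```

```text
time: 1.6
ee_pos: [0.5237, 0.0827, 0.0196]
tool_rot: [-1.302, 1.048, -1.05]
wrist_force: [-0.1, -0.5, 0.1]
opening: 0.0921
t 1.60 pos [523.6614  82.6585  19.6382] yaw 0.2153 zs 1 tilt [ 0.0014  0.     -1.    ] F [-0.111  -0.45    0.0525] open 0.0921
travel units [-0.0006  0.0102 -0.0007] turn units [-0.0018 -0.      0.0004] rows>= 0.13075505179168598
```

```bash
python3 -m crank '{"travel":[[0,0.01,0],[0,0,0],[0,0,0],[0,0,0],[0,0,0]],"turn":[[0,0,0],[0,0,0],[0,0,0],[0,0,0],[0,0,0]]}' 0.6 10;python3 -m crank '{"travel":[[0,0,0],[0,0,0],[0,0,0]],"turn":[[0,0,0],[0,0,0],[0,0,0]]}' 1 10
python3 - <<'E'
from h import *
st()
f=grab_frame("wrist"); cv2.imwrite("pics/w2.png",np.clip(f["frame"]*1.5,0,255).astype(np.uint8))
E
```

```text
time: 2.22
ee_pos: [0.5229, 0.0829, 0.0109]
tool_rot: [-1.303, 1.048, -1.049]
wrist_force: [-0.2, -0.5, -0.4]
opening: 0.0465
time: 2.6
ee_pos: [0.5228, 0.0829, 0.0107]
tool_rot: [-1.304, 1.049, -1.049]
wrist_force: [0.9, 0.6, 0.1]
opening: 0.0236
t 2.60 pos [522.8163  82.8642  10.7387] yaw 0.2159 zs 1 tilt [ 0.0001  0.     -1.    ] F [0.9409 0.5882 0.0648] open 0.0236
```

View pics/w2.png

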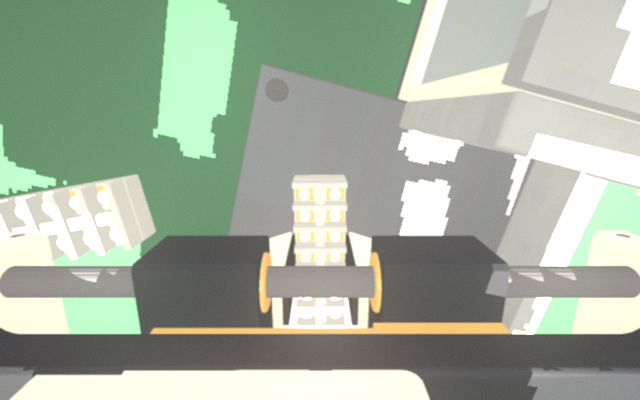

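```bash
python3 -m crank '{"travel":[[0,-0.001,0],[0,0,0],[0,0,0],[0,0,0],[0,0,0]],"turn":[[0,0.08,0],[0,0.08,0],[0,0.08,0],[0,0.066,0],[0,0,0]]}'
python3 - <<'E'
from h import *
goto([576.5,78.7,11.5],-0.024)
f=grab_frame("wrist"); cv2.imwrite("pics/w3.png",np.clip(f["frame"]*1.5,0,255).astype(np.uint8))
import pickle; pickle.dump(f,open("f3.pkl","wb"))
E
```

```text
time: 3.28
ee_pos: [0.5227, 0.0829, 0.0114]
tool_rot: [-1.198, 1.227, -1.227]
wrist_force: [-0.3, 0.0, -1.2]
opening: 0.0236
t 3.27 pos [522.6969  82.8532  11.4154] yaw -0.0239 zs 1 tilt [-0.0002 -0.     -1.    ] F [-0.2641  0.0226 -1.1731] open 0.0236
travel units [ 0.0036 -0.0001  0.0674] turn units [0.0003 0.0001 0.    ] rows>= 0.8634121688555689
```

View pics/w3.png

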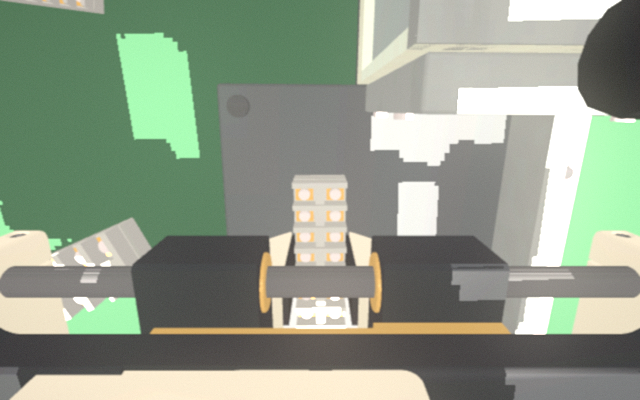

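Run:
```python
from h import *
import pickle
f=pickle.load(open("f3.pkl","rb"))
for u,v,z in [(221,86,8),(228,232,8),(366,86,8),(372,114,8),(498,230,8),(505,120,8)]: print(u,v,ray(f,u,v,z/1e3)*1e3)
w=f["frame"];cv2.imwrite("pics/w3c.png",cv2.resize(np.clip(w[0:240,200:600].astype(float)*1.6,0,255).astype(np.uint8),None,fx=2,fy=2,interpolation=cv2.INTER_CUBIC))
```

```text
221 86 [479.0431 164.9773   8.    ]
228 232 [475.6035  94.6128   8.    ]
366 86 [544.8961 163.4067   8.    ]
372 114 [547.8164 151.0115   8.    ]
498 230 [612.5667  92.4794   8.    ]
505 120 [609.7403 146.8321   8.    ]
```

View pics/w3c.png

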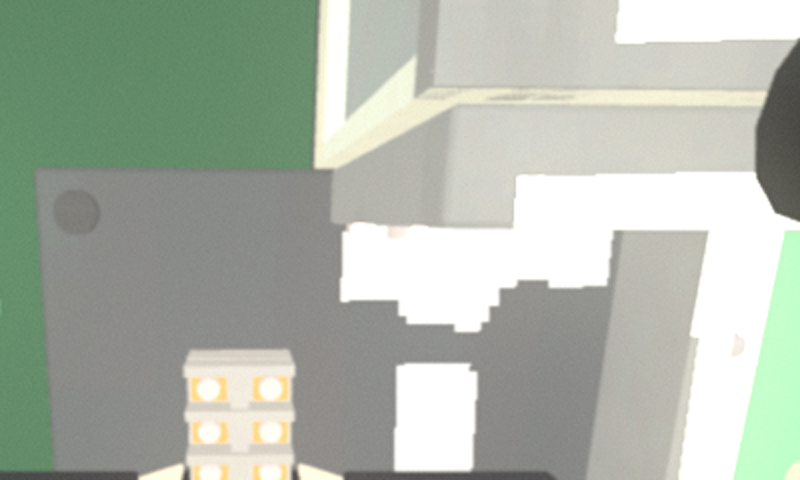

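```bash
python3 -m crank '{"travel":[[0.001,0,0.017],[0.001,0,0.017],[0.001,0,0.017],[0.001,0,0.015],[0,0,0]],"turn":[[0,0,0],[0,0,0],[0,0,0],[0,0,0],[0,0,0]]}'
python3 - <<'E'
from h import *
st()
f=grab_frame("wrist"); cv2.imwrite("pics/w4.png",np.clip(f["frame"]*1.5,0,255).astype(np.uint8))
f=grab_frame("scene"); cv2.imwrite("pics/s4.png",cv2.resize(np.clip(f["frame"][140:280,210:420].astype(float)*1.6,0,255).astype(np.uint8),None,fx=3.8,fy=3.8,interpolation=cv2.INTER_CUBIC))
E
```

```text
time: 3.95
ee_pos: [0.5762, 0.0782, 0.0114]
tool_rot: [-1.197, 1.227, -1.227]
wrist_force: [-0.3, 0.2, -0.7]
opening: 0.0236
t 3.95 pos [576.154   78.2432  11.4498] yaw -0.0242 zs 1 tilt [ 0.0006 -0.     -1.    ] F [-0.3052  0.2083 -0.671 ] open 0.0236
```

View pics/w4.png

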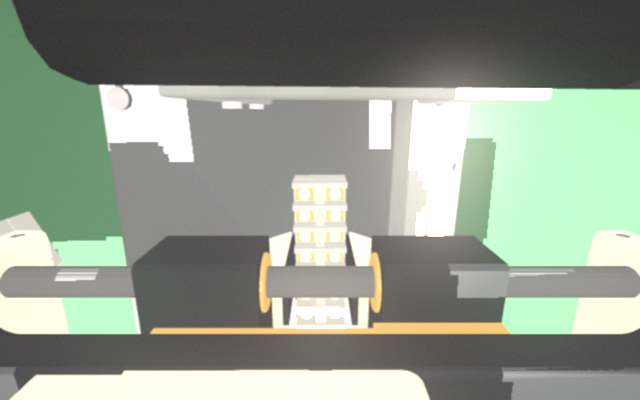

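View pics/s4.png

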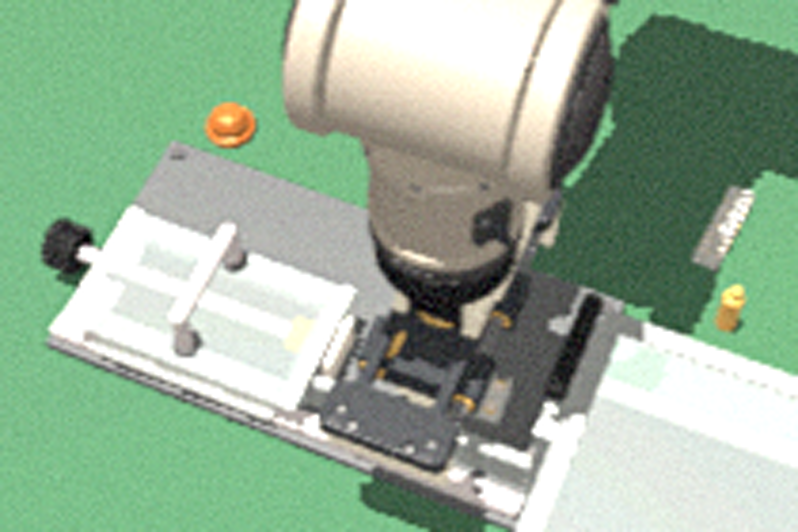

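```bash
python3 -m crank '{"travel":[[0,0,0],[0,0,0],[0,-0.01,0],[0,-0.03,0],[0,-0.04,0]],"turn":[[0,0,0],[0,0,0],[0,0,0],[0,0,0],[0,0,0]]}' 0.69; python3 -m crank '{"travel":[[0.01,-0.03,-0.02],[0.01,-0.03,-0.03]],"turn":[[0,0,0],[0,0,0]]}' 1
python3 - <<'E'
from h import *
import pickle
st()
f=grab_frame("wrist"); cv2.imwrite("pics/w5.png",np.clip(f["frame"]*1.5,0,255).astype(np.uint8));pickle.dump(f,open("f5.pkl","wb"))
E
```

```text
time: 4.68
ee_pos: [0.575, 0.0784, 0.0762]
tool_rot: [-1.198, 1.228, -1.227]
wrist_force: [0.5, -0.9, -1.5]
opening: 0.0285
time: 4.92
ee_pos: [0.5351, 0.0632, 0.125]
tool_rot: [-1.197, 1.226, -1.228]
wrist_force: [0.4, -0.2, 0.9]
opening: 0.0133
t 4.92 pos [535.0962  63.1841 124.9842] yaw -0.0242 zs 1 tilt [ 0.0015 -0.0001 -1.    ] F [ 0.3623 -0.2273  0.9249] open 0.0133
```

View pics/w5.png

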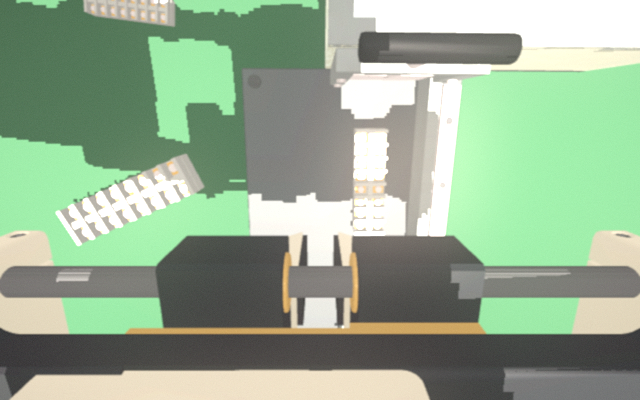

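Run:
```python
from h import *
import pickle
f=pickle.load(open("f5.pkl","rb"))
for u,v,z in [(353,129,26),(388,129,26),(353,230,26),(386,230,26),(244,71,8),(250,230,8),(414,90,8),(406,230,8),(360,47,134),(522,47,134)]: print(u,v,ray(f,u,v,z/1e3)*1e3)
```

```text
353 129 [560.5375 119.403   26.    ]
388 129 [586.6368 118.7736  26.    ]
353 230 [560.6304  39.5343  26.    ]
386 230 [587.2503  38.8859  26.    ]
244 71 [478.8796 163.8765   8.    ]
250 230 [473.4829  35.1105   8.    ]
414 90 [609.508  146.9024   8.    ]
406 230 [608.0963  31.8318   8.    ]
360 47 [553.0698 158.1269 134.    ]
522 47 [619.1458 156.5448 134.    ]
```

```bash
python3 - <<'E'
from h import *
goto([583,-95,110])
E
python3 -m crank '{"travel":[[0.05,0,0.015],[0.05,0,0.02],[0.05,0,0.02],[0.047,0.01,0],[0,0.01,0]],"turn":[[0,0,0],[0,0,0],[0,0,0],[0,0,0],[0,0,0]]}' 1
python3 - <<'E'
from h import *
import pickle
goto([583,-95,70])
f=grab_frame("wrist"); cv2.imwrite("pics/w6.png",np.clip(f["frame"]*1.0,0,255).astype(np.uint8));pickle.dump(f,open("f6.pkl","wb"))
f=grab_frame("side"); cv2.imwrite("pics/d6.png",cv2.resize(np.clip(f["frame"][80:320,180:500].astype(float)*1.3,0,255).astype(np.uint8),None,fx=2.5,fy=2.5,interpolation=cv2.INTER_CUBIC))
E
```

```text
t 4.97 pos [533.3199  62.7271 127.6593] yaw -0.0240 zs 1 tilt [ 0.0025 -0.0005 -1.    ] F [-1.6532  0.7561  2.5537] open 0.0094
travel units [0.1956 0.0223 0.0668] turn units [-0.0031 -0.      0.0006] rows>= 2.660902099281708
time: 5.6
ee_pos: [0.5755, -0.0977, 0.1074]
tool_rot: [-1.196, 1.229, -1.23]
wrist_force: [-0.1, 0.2, -1.2]
opening: 0.0009
t 5.60 pos [575.5367 -97.7281 107.3981] yaw -0.0278 zs 1 tilt [ 0.0008 -0.0006 -1.    ] F [-0.0556  0.2036 -1.1978] open 0.0009
travel units [-0.0037  0.0468  0.0092] turn units [-0.0011 -0.      0.0007] rows>= 0.6117272571472985
```

View pics/w6.png

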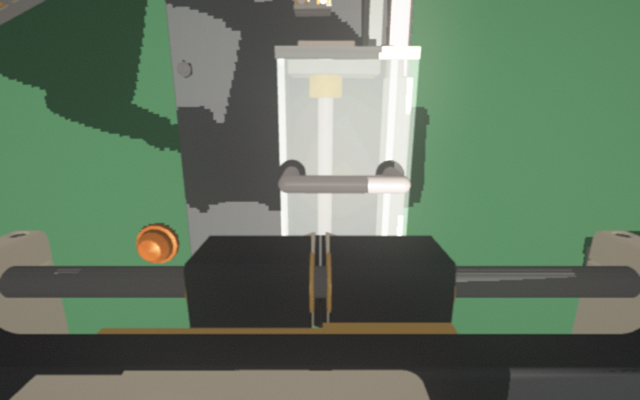

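View pics/d6.png

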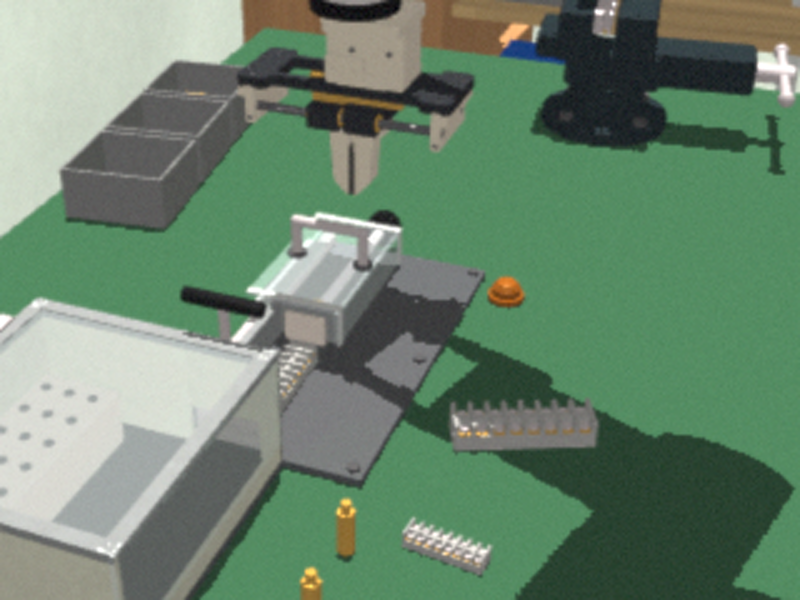

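```bash
python3 - <<'E'
from h import *
import pickle
f=pickle.load(open("f6.pkl","rb"))
for u,v,z in [(280,184,80),(409,184,80),(278,48,46),(420,48,46),(326,85,36)]: print(u,v,ray(f,u,v,z/1e3)*1e3)
E
python3 -m crank '{"travel":[[-0.001,0.02,0.009],[0,0.025,0],[0,0.002,0]],"turn":[[0,0.004,0],[0,0,0],[0,0,0]]}' 1
```

```text
280 184 [553.3063 -66.7364  80.    ]
409 184 [625.6969 -68.7457  80.    ]
278 48 [552.6636   9.3784  46.    ]
420 48 [637.8731   7.0152  46.    ]
326 85 [581.1681 -11.8187  36.    ]
time: 6.08
ee_pos: [0.5818, -0.0931, 0.0681]
tool_rot: [-1.198, 1.231, -1.226]
wrist_force: [0.4, -0.8, -0.3]
opening: 0.0009
```

```bash
python3 -m crank '{"travel":[[-0.015,0,0],[-0.025,0,0],[-0.03,0,0],[-0.03,0,0],[-0.03,0,0]],"turn":[[0,0,0],[0,0,0],[0,0,0],[0,0,0],[0,0,0]]}' 1;python3 -m crank '{"travel":[[-0.025,0,0],[-0.02,0,0],[-0.01,0,0]],"turn":[[0,0,0],[0,0,0],[0,0,0]]}'
python3 - <<'E'
from h import *
import pickle
st()
f=grab_frame("wrist"); cv2.imwrite("pics/w7.png",np.clip(f["frame"]*1.0,0,255).astype(np.uint8));pickle.dump(f,open("f7.pkl","wb"))
f=grab_frame("side"); cv2.imwrite("pics/d7.png",cv2.resize(np.clip(f["frame"][80:320,180:500].astype(float)*1.3,0,255).astype(np.uint8),None,fx=2.5,fy=2.5,interpolation=cv2.INTER_CUBIC))
E
```

```text
time: 6.7
ee_pos: [0.5859, 0.0111, 0.0708]
tool_rot: [-1.195, 1.227, -1.23]
wrist_force: [1.2, -2.4, -1.7]
opening: 0.0006
time: 7.08
ee_pos: [0.5867, 0.0544, 0.0704]
tool_rot: [-1.196, 1.228, -1.229]
wrist_force: [0.4, -2.5, 1.4]
opening: 0.0004
t 7.08 pos [586.7355  54.4476  70.3701] yaw -0.0265 zs 1 tilt [ 0.0008 -0.0001 -1.    ] F [ 0.3726 -2.5284  1.3633] open 0.0004
```

View pics/w7.png

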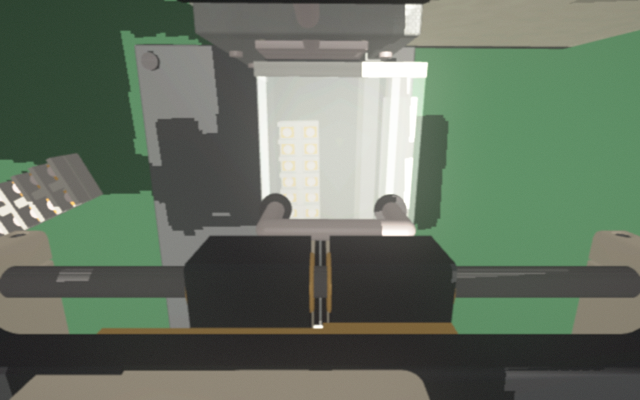

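View pics/d7.png

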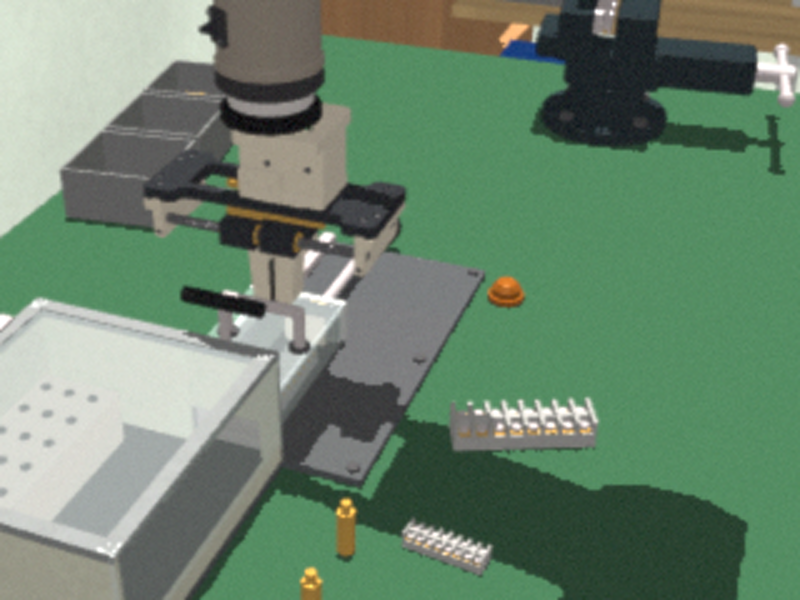

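```bash
python3 -m crank '{"travel":[[-0.006,0,0],[-0.006,0,0],[-0.004,0,0],[-0.002,0,0]],"turn":[[0,0,0],[0,0,0],[0,0,0],[0,0,0]]}'
python3 - <<'E'
from h import *
import pickle
f=pickle.load(open("f7.pkl","rb")); print(ray(f,258,65,.046)*1e3,ray(f,425,68,.046)*1e3)
st()
E
```

```text
time: 7.68
ee_pos: [0.5864, 0.0595, 0.0699]
tool_rot: [-1.207, 1.225, -1.237]
wrist_force: [-3.8, -37.1, 3.4]
opening: 0.0002
[557.2587 147.7492  46.    ] [641.7007 144.0938  46.    ]
t 7.67 pos [586.3796  59.5412  69.8747] yaw -0.0274 zs 1 tilt [-0.0025 -0.012  -0.9999] F [ -3.7992 -37.0616   3.405 ] open 0.0002
```

```bash
python3 -m crank '{"travel":[[0.008,0,0],[0.015,0,0],[0,-0.05,0],[0,-0.05,0],[0,-0.05,0]],"turn":[[0,0,0],[0,0,0],[0,0,0],[0,-0.1,0],[0,-0.15,0]]}'
python3 - <<'E'
from h import *
import pickle
s,*_=st(); print(s["joint_pos"])
f=grab_frame("wrist"); cv2.imwrite("pics/w8.png",np.clip(f["frame"]*1.0,0,255).astype(np.uint8));pickle.dump(f,open("f8.pkl","wb"))
E
```

```text
time: 8.3
ee_pos: [0.5863, 0.0494, 0.191]
tool_rot: [-1.285, 1.082, -1.081]
wrist_force: [-0.3, -0.3, 0.1]
opening: 0.0007
t 8.30 pos [586.2574  49.3601 191.0454] yaw 0.1723 zs 1 tilt [-0.0003  0.0006 -1.    ] F [-0.2836 -0.2567  0.0619] open 0.0007
[-0.0466  0.4864  1.3977  0.0006  1.2577 -0.219 ]
```

View pics/w8.png

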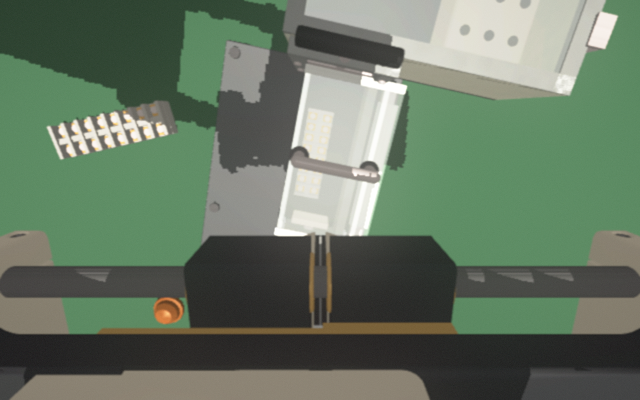

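Run:
```python
from h import *
import pickle
f=pickle.load(open("f8.pkl","rb"))
for u,v,z in [(296,37,134),(404,56,134),(350,46,134),(297,160,80),(380,177,80),(230,42,8),(213,207,8)]: print(u,v,ray(f,u,v,z/1e3)*1e3)
goto([586,157,165],np.pi/2-.024)
```

```text
296 37 [552.8245 157.0584 134.    ]
404 56 [617.3942 157.8219 134.    ]
350 46 [584.8446 157.7039 134.    ]
297 160 [562.1797  77.7094  80.    ]
380 177 [630.5147  75.5987  80.    ]
230 42 [480.7565 164.7365   8.    ]
213 207 [479.7463   2.6481   8.    ]
t 8.35 pos [588.7763  49.3223 197.0208] yaw 0.1777 zs 1 tilt [ 0.0091  0.0001 -1.    ] F [2.6481 0.0164 4.7261] open 0.0004
travel units [-0.1332  0.04    0.02  ] turn units [-0.0083 -1.7432  0.0095] rows>= 7.331340709090459
```

```bash
python3 -m crank '{"travel":[[-0.03,0,0],[0,0,0],[0,0,0],[0,0,0],[0,0,0]],"turn":[[0,-0.2,0],[0,-0.2,0],[0,-0.2,0],[0,-0.2,0],[0,-0.2,0]]}' 0.3; python3 -m crank '{"travel":[[0,0,0],[0,0,0],[0,0,0],[0,0,0],[0,0,0]],"turn":[[0,-0.2,0],[0,-0.2,0],[0,-0.2,0],[0,-0.143,0],[0,0,0]]}';python3 - <<'E'
from h import *
import pickle
goto([586,157.5,165],np.pi/2-.024)
E
```

```text
time: 8.98
ee_pos: [0.5823, 0.0731, 0.1896]
tool_rot: [-1.517, 0.479, -0.479]
wrist_force: [-0.4, -0.2, -0.7]
opening: 0.046
time: 9.6
ee_pos: [0.5823, 0.073, 0.1897]
tool_rot: [-1.57, 0.027, -0.027]
wrist_force: [0.3, -0.3, 0.0]
opening: 0.0645
t 9.60 pos [582.3116  73.0317 189.6724] yaw 1.5365 zs 1 tilt [-0.0003  0.0004 -1.    ] F [ 0.2552 -0.2676  0.0364] open 0.0645
travel units [0.001  0.0309 0.1057] turn units [-0.0005 -0.0131 -0.0004] rows>= 1.4092011424243627
```

```bash
python3 -m crank '{"travel":[[0,0,0.035],[0,0,0.035],[0.001,0,0.036],[0,0,0]],"turn":[[0,-0.013,0],[0,0,0],[0,0,0],[0,0,0]]}';python3 - <<'E'
from h import *
import pickle
goto([586,157.5,120],np.pi/2-.024)
f=grab_frame("wrist"); cv2.imwrite("pics/w9.png",np.clip(f["frame"]*1.0,0,255).astype(np.uint8));pickle.dump(f,open("f9.pkl","wb"))
f=grab_frame("side"); cv2.imwrite("pics/d9.png",cv2.resize(np.clip(f["frame"][80:320,180:500].astype(float)*1.3,0,255).astype(np.uint8),None,fx=2.5,fy=2.5,interpolation=cv2.INTER_CUBIC))
E
```

```text
time: 10.1
ee_pos: [0.5852, 0.1594, 0.1897]
tool_rot: [-1.57, 0.018, -0.018]
wrist_force: [-1.0, -1.0, -0.9]
opening: 0.064
t 10.10 pos [585.1698 159.4366 189.6782] yaw 1.5483 zs 1 tilt [-0.0001  0.0005 -1.    ] F [-1.0013 -0.9585 -0.8979] open 0.0640
travel units [ 0.0011  0.0871 -0.0024] turn units [-0.0006  0.0019 -0.0002] rows>= 1.1153609043419959
```

View pics/w9.png

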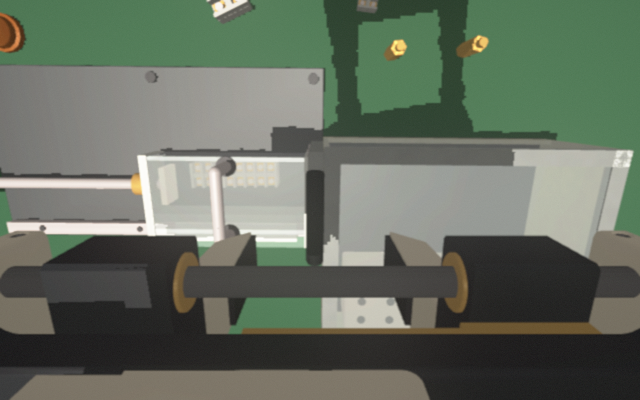

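View pics/d9.png

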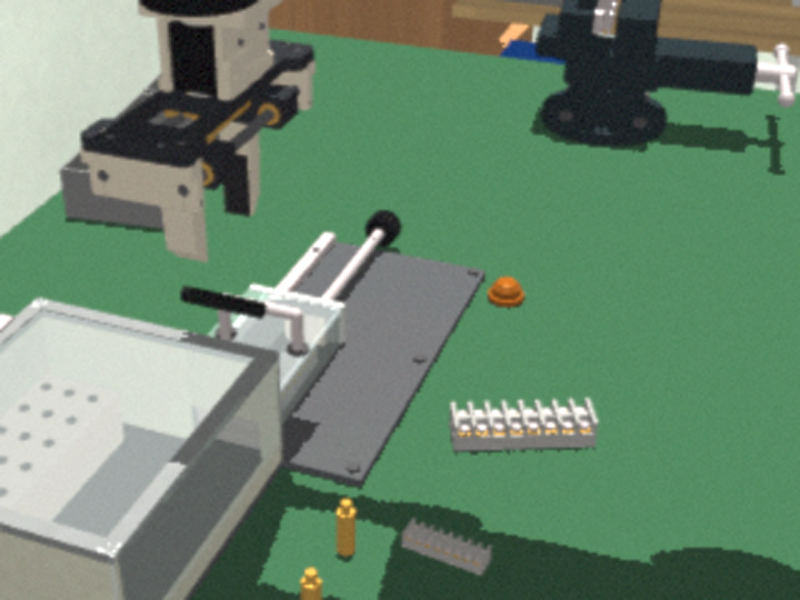

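```bash
python3 -m crank '{"travel":[[0.001,0.03,-0.0024],[0,0.03,0],[0,0.025,0],[0,0,0]],"turn":[[0,0,0],[0,0,0],[0,0,0],[0,0,0]]}'; python3 -m crank '{"travel":[[0,0,0],[0,0,0],[0,0,0],[0,0,0],[0,0,0]],"turn":[[0,0,0],[0,0,0],[0,0,0],[0,0,0],[0,0,0]]}' 1 30;python3 - <<'E'
from h import *
st()
f=grab_frame("side"); cv2.imwrite("pics/d10.png",cv2.resize(np.clip(f["frame"][80:320,180:500].astype(float)*1.3,0,255).astype(np.uint8),None,fx=2.5,fy=2.5,interpolation=cv2.INTER_CUBIC))
E
```

```text
time: 10.7
ee_pos: [0.5853, 0.1545, 0.1205]
tool_rot: [-1.571, 0.022, -0.017]
wrist_force: [-0.4, -0.6, -0.1]
opening: 0.0643
time: 11.32
ee_pos: [0.5862, 0.1559, 0.1221]
tool_rot: [-1.571, 0.018, -0.018]
wrist_force: [0.6, -0.1, 0.5]
opening: 0.0189
t 11.32 pos [586.2251 155.86   122.0844] yaw 1.5481 zs 1 tilt [ 0.0003  0.     -1.    ] F [ 0.5828 -0.0872  0.4779] open 0.0189
```

View pics/d10.png

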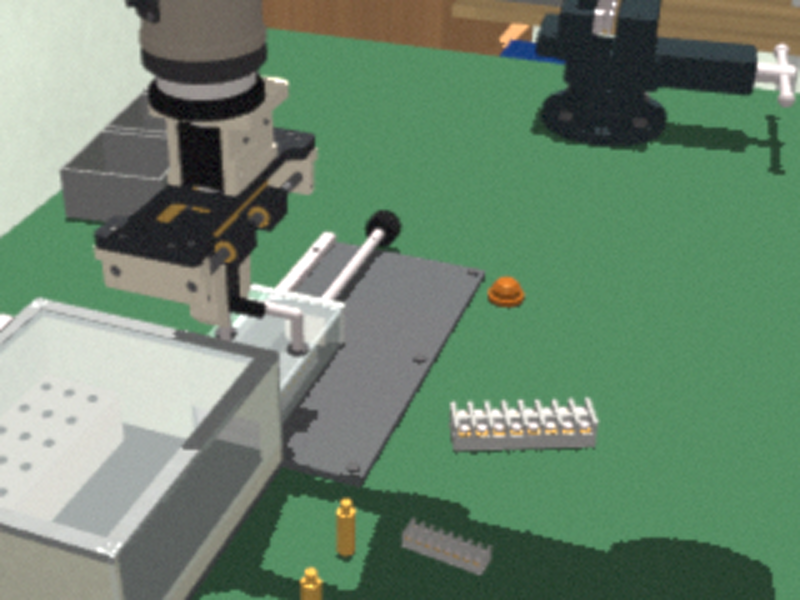

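Still closing (18.9 mm); let it settle, then lift in steps.

```bash
python3 -m crank '{"travel":[[0,0,0],[0,0,0],[0,0,0]],"turn":[[0,0,0],[0,0,0],[0,0,0]]}' 1 30; python3 -m crank '{"travel":[[0,-0.01,0],[0,-0.01,0],[0,-0.01,0],[0,-0.007,0],[0,0,0]],"turn":[[0,0,0],[0,0,0],[0,0,0],[0,0,0],[0,0,0]]}'; python3 -c "
from h import *
st()"
```

```text
time: 11.75
ee_pos: [0.5862, 0.1558, 0.122]
tool_rot: [-1.571, 0.018, -0.018]
wrist_force: [-0.1, 0.0, -0.2]
opening: 0.0109
time: 12.38
ee_pos: [0.5862, 0.1558, 0.1527]
tool_rot: [-1.571, 0.017, -0.019]
wrist_force: [-1.1, 0.5, 1.6]
opening: 0.0109
t 12.38 pos [586.1998 155.803  152.6994] yaw 1.5481 zs 1 tilt [ 0.0009  0.0001 -1.    ] F [-1.0921  0.5307  1.5624] open 0.0109
```

```bash
python3 -m crank '{"travel":[[0,-0.004,0],[0,-0.003,0],[0,0,0]],"turn":[[0,0,0],[0,0,0],[0,0,0]]}'; python3 -c "
from h import *
st()
f=grab_frame('side'); cv2.imwrite('pics/d11.png',cv2.resize(np.clip(f['frame'][80:320,180:500].astype(float)*1.3,0,255).astype(np.uint8),None,fx=2.5,fy=2.5,interpolation=cv2.INTER_CUBIC))"
```

```text
time: 12.75
ee_pos: [0.5861, 0.1557, 0.1561]
tool_rot: [-1.571, 0.019, -0.017]
wrist_force: [4.0, 0.4, -12.5]
opening: 0.0112
t 12.75 pos [586.0954 155.7391 156.1346] yaw 1.5479 zs 1 tilt [-0.001  -0.0001 -1.    ] F [  4.0451   0.3723 -12.522 ] open 0.0112
```

View pics/d11.png

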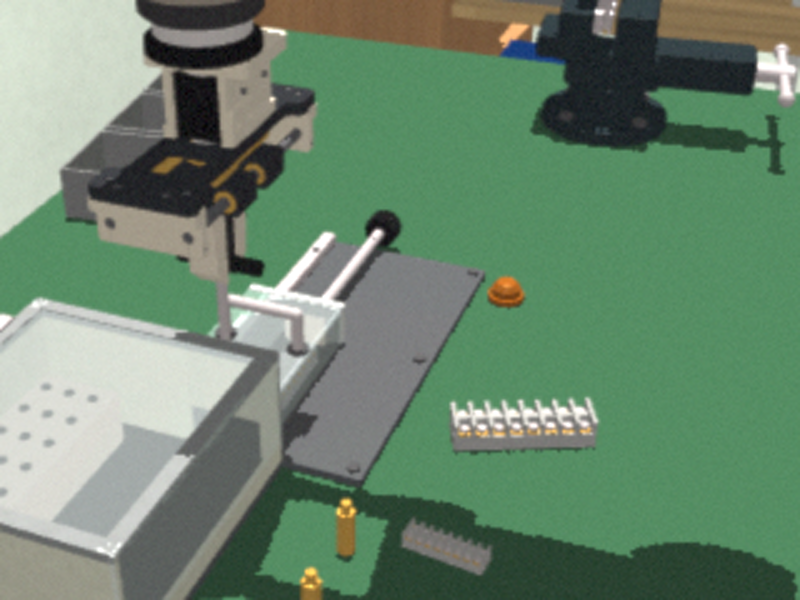

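```bash
python3 -m crank '{"travel":[[0,0.003,0],[0,0,0],[0,0,0],[0,0,0],[0,-0.03,0]],"turn":[[0,0,0],[0,0,0],[0,0,0],[0,0,0],[0,0,0]]}' 0.5; python3 -m crank '{"travel":[[0,-0.04,0],[0,-0.02,0],[0,0,-0.05],[0,0,-0.06],[0,0,-0.06]],"turn":[[0,0,0],[0,0,0],[0,0.1,0],[0,0.2,0],[0,0.2,0]]}' 1;  python3 -c "
from h import *
st()
f=grab_frame('side'); cv2.imwrite('pics/d12.png',cv2.resize(np.clip(f['frame'][80:320,180:500].astype(float)*1.3,0,255).astype(np.uint8),None,fx=2.5,fy=2.5,interpolation=cv2.INTER_CUBIC))
f=grab_frame('scene'); cv2.imwrite('pics/s12.png',cv2.resize(np.clip(f['frame'][140:280,210:420].astype(float)*1.6,0,255).astype(np.uint8),None,fx=3.8,fy=3.8,interpolation=cv2.INTER_CUBIC))
goto([580,-220,100],-0.024)
"
```

```text
time: 13.42
ee_pos: [0.5851, 0.1556, 0.1775]
tool_rot: [-1.571, 0.021, -0.015]
wrist_force: [0.0, -0.8, 0.8]
opening: 0.0453
time: 14.05
ee_pos: [0.5679, 0.0203, 0.2262]
tool_rot: [-1.546, 0.33, -0.329]
wrist_force: [0.4, -0.1, -0.2]
opening: 0.0022
t 14.05 pos [567.8638  20.3325 226.2309] yaw 1.1507 zs 1 tilt [-0.0004 -0.0002 -1.    ] F [ 0.4055 -0.1373 -0.1948] open 0.0022
t 14.15 pos [567.119   17.7393 226.4433] yaw 1.1481 zs 1 tilt [-0.0013 -0.0013 -1.    ] F [-0.1353  0.4107  0.562 ] open 0.0003
travel units [ 0.1367  0.1584 -0.2641] turn units [0.0024 1.4924 0.0006] rows>= 6.276330055008732
```

View pics/d12.png

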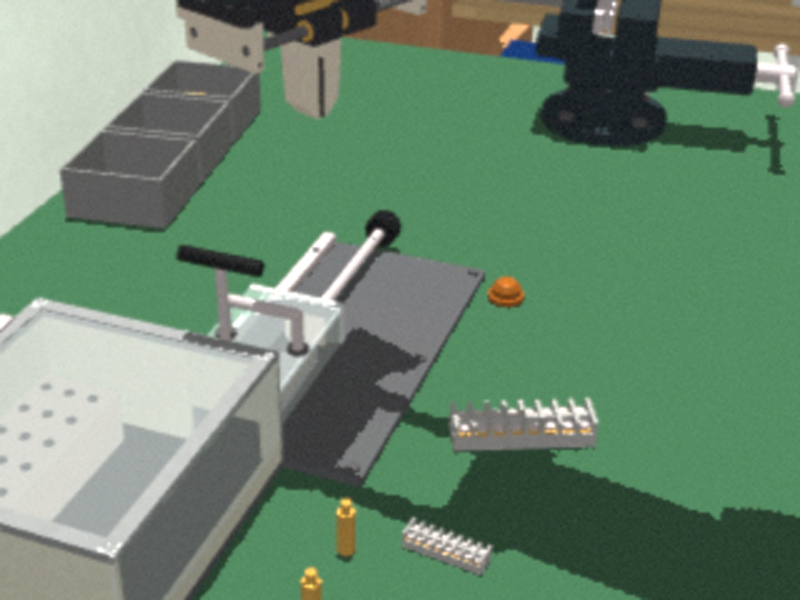

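View pics/s12.png

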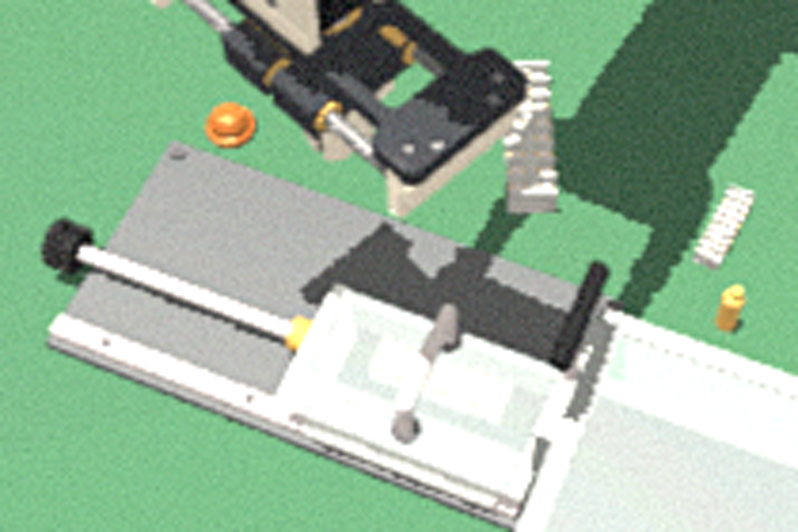

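```bash
python3 -m crank '{"travel":[[0,0,0],[0,0,0],[0,0,0],[0,0,0],[0,0,0]],"turn":[[0,0.21,0],[0,0.21,0],[0,0.21,0],[0,0.21,0],[0,0.21,0]]}' 1; python3 -m crank '{"travel":[[0.05,0,0],[0.05,0,0],[0.06,0,0],[0.06,0,0],[0.06,0,0]],"turn":[[0,0.21,0],[0,0.21,0],[0,0.02,0],[0,0,0],[0,0,0]]}' ; python3 -c "
from h import *
import pickle
f=grab_frame('side'); cv2.imwrite('pics/d13.png',cv2.resize(np.clip(f['frame'][80:320,180:500].astype(float)*1.3,0,255).astype(np.uint8),None,fx=2.5,fy=2.5,interpolation=cv2.INTER_CUBIC))
f=grab_frame('wrist'); cv2.imwrite('pics/w13.png',f['frame']); pickle.dump(f,open('f13.pkl','wb'))
goto([580,-220,100],-0.024)
"
```

```text
time: 14.78
ee_pos: [0.5681, 0.0225, 0.2264]
tool_rot: [-1.346, 0.965, -0.965]
wrist_force: [0.1, 0.1, -0.5]
opening: 0.0005
time: 15.4
ee_pos: [0.5866, -0.2002, 0.2264]
tool_rot: [-1.203, 1.219, -1.218]
wrist_force: [0.6, -0.1, -0.1]
opening: 0.0001
t 15.50 pos [ 586.0789 -203.6082  225.9053] yaw -0.0181 zs 1 tilt [-0.0006 -0.0011 -1.    ] F [-0.441   0.5942  0.236 ] open 0.0004
travel units [ 0.0204  0.1574 -0.0071] turn units [0.0007 0.0076 0.0014] rows>= 2.0338125646785605
```

View pics/w13.png

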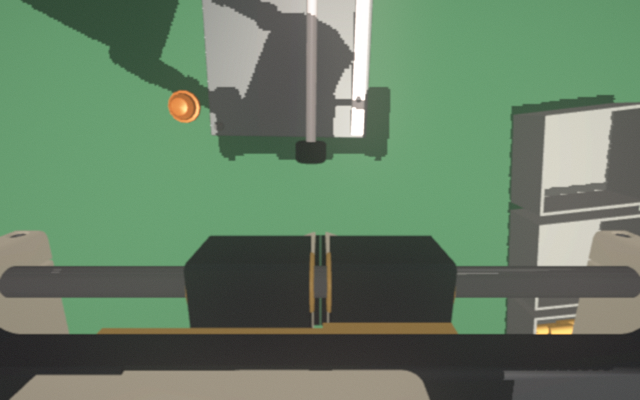

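View pics/d13.png

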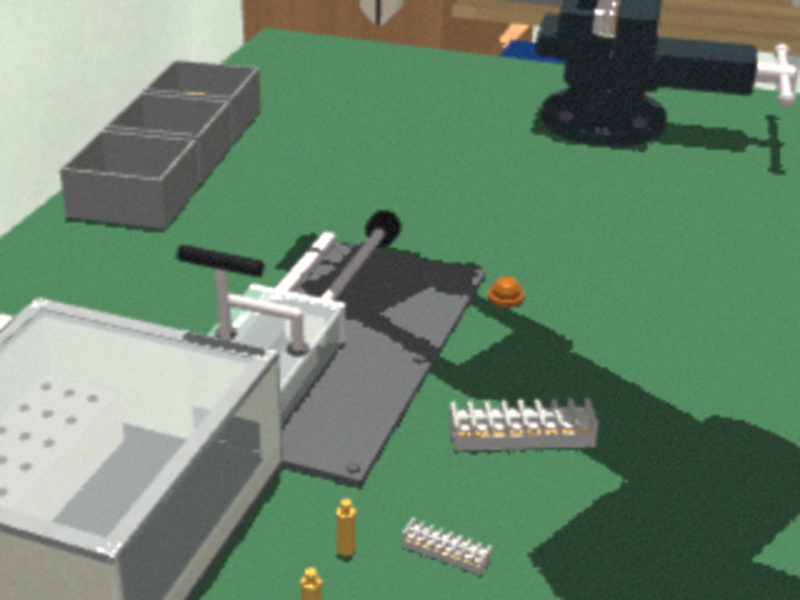

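Run:
```python
from h import *
import pickle
f=pickle.load(open("f13.pkl","rb"))
for u,v,z in [(296,163,24),(326,163,24),(311,163,9),(311,163,39),(311,143,39),(311,0,24),(212,136,8),(184,107,0)]: print(u,v,z,ray(f,u,v,z/1e3)*1e3)
```

```text
296 163 24 [ 559.6988 -191.047    24.    ]
326 163 24 [ 591.8409 -191.5856   24.    ]
311 163 9 [ 575.3158 -193.6432    9.    ]
311 163 39 [ 576.2254 -188.9895   39.    ]
311 143 39 [ 576.7103 -168.6512   39.    ]
311 0 24 [579.4877 -35.4166  24.    ]
212 136 8 [ 467.4586 -162.2075    8.    ]
184 107 0 [ 437.3797 -131.0027    0.    ]
```

```bash
python3 -m crank '{"travel":[[0.008,0.05,-0.006],[0.008,0.06,-0.006],[0,0.06,0],[0,0.06,0],[0,0.028,0]],"turn":[[0,0.008,0],[0,0,0],[0,0,0],[0,0,0],[0,0,0]]}' 1;python3 -m crank '{"travel":[[0,0,0]],"turn":[[0,0,0]]}'; python3 -c "
from h import *
goto([577,-205,16],-0.024)
"
```

```text
time: 16.12
ee_pos: [0.5753, -0.2101, 0.0171]
tool_rot: [-1.201, 1.228, -1.22]
wrist_force: [-0.0, -0.4, 0.2]
opening: 0.0002
time: 16.25
ee_pos: [0.5756, -0.2104, 0.0183]
tool_rot: [-1.201, 1.228, -1.22]
wrist_force: [1.0, 0.0, 0.3]
opening: 0.0006
t 16.25 pos [ 575.5673 -210.4233   18.2764] yaw -0.0197 zs 1 tilt [-0.0039  0.0024 -1.    ] F [0.9581 0.0171 0.3458] open 0.0006
travel units [-0.0068  0.0029  0.0017] turn units [ 0.005   0.0055 -0.003 ] rows>= 0.09685877052796237
```

```bash
python3 -m crank '{"travel":[[-0.01,0.001,0.001],[-0.015,0,0],[-0.02,0,0],[-0.02,0,0],[-0.02,0,0]],"turn":[[0,0.005,0],[0,0,0],[0,0,0],[0,0,0],[0,0,0]]}' 1; python3 -c "
from h import *
import pickle
f=grab_frame('side'); cv2.imwrite('pics/d14.png',cv2.resize(np.clip(f['frame'][80:320,180:500].astype(float)*1.3,0,255).astype(np.uint8),None,fx=2.5,fy=2.5,interpolation=cv2.INTER_CUBIC))
f=grab_frame('wrist'); cv2.imwrite('pics/w14.png',f['frame']); pickle.dump(f,open('f14.pkl','wb'))
goto([580,-36,16],-0.024)
"
```

```text
time: 16.88
ee_pos: [0.5795, -0.1433, 0.0202]
tool_rot: [-1.197, 1.226, -1.229]
wrist_force: [1.2, -3.8, 1.2]
opening: 0.0006
t 16.98 pos [ 578.51   -141.7491   19.5119] yaw -0.0232 zs 1 tilt [-0.0014  0.0013 -1.    ] F [-0.3613 -0.5493 -1.0469] open 0.0003
travel units [-0.1322  0.0046 -0.0012] turn units [ 0.0018  0.0011 -0.0016] rows>= 1.6930863788374626
```

View pics/w14.png

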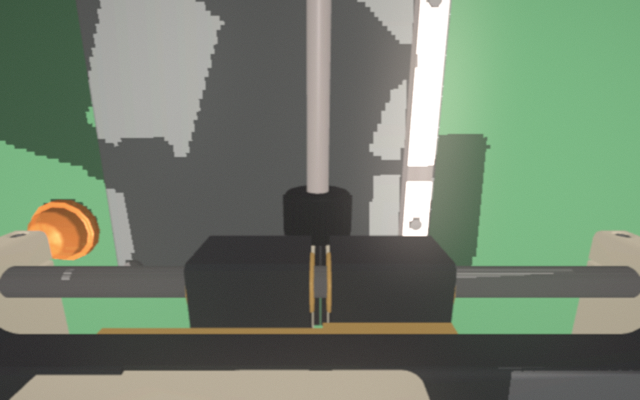

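View pics/d14.png

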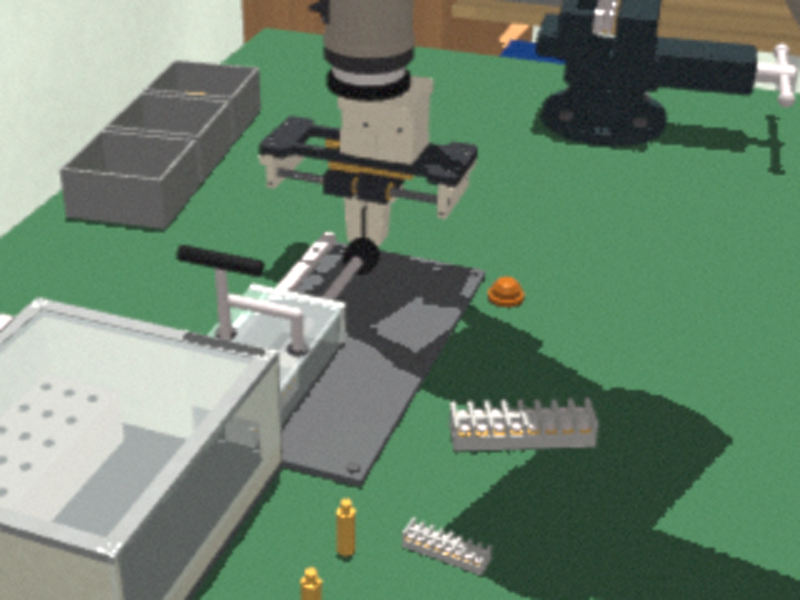

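```bash
python3 -m crank '{"travel":[[-0.015,0.002,0],[-0.017,0,0],[-0.018,0,0],[-0.018,0,0],[-0.018,0,0]],"turn":[[0,0,0],[0,0,0],[0,0,0],[0,0,0],[0,0,0]]}' 1; python3 -m crank '{"travel":[[-0.016,0,0],[-0.014,0,0],[-0.008,0,0]],"turn":[[0,0,0],[0,0,0],[0,0,0]]}'; python3 -c "
from h import *
import pickle
f=grab_frame('side'); cv2.imwrite('pics/d15.png',cv2.resize(np.clip(f['frame'][80:320,180:500].astype(float)*1.3,0,255).astype(np.uint8),None,fx=2.5,fy=2.5,interpolation=cv2.INTER_CUBIC))
f=grab_frame('scene'); cv2.imwrite('pics/s15.png',cv2.resize(np.clip(f['frame'][170:370,290:500].astype(float)*1.3,0,255).astype(np.uint8),None,fx=3,fy=3,interpolation=cv2.INTER_CUBIC))
goto([580,-36,16],-0.024)
"
```

```text
time: 17.6
ee_pos: [0.5808, -0.0744, 0.0178]
tool_rot: [-1.197, 1.228, -1.228]
wrist_force: [2.3, -2.4, -0.6]
opening: 0.0003
time: 17.98
ee_pos: [0.5815, -0.0443, 0.0179]
tool_rot: [-1.197, 1.227, -1.227]
wrist_force: [2.2, -3.2, -1.1]
opening: 0.0007
t 18.07 pos [581.1314 -44.0764  17.8849] yaw -0.0245 zs 1 tilt [-0.0008  0.0007 -1.    ] F [-0.4692  0.6607  0.646 ] open 0.0000
travel units [-0.0101  0.0024 -0.0017] turn units [ 0.0011 -0.0006 -0.0009] rows>= 0.13392395632376247
```

View pics/s15.png

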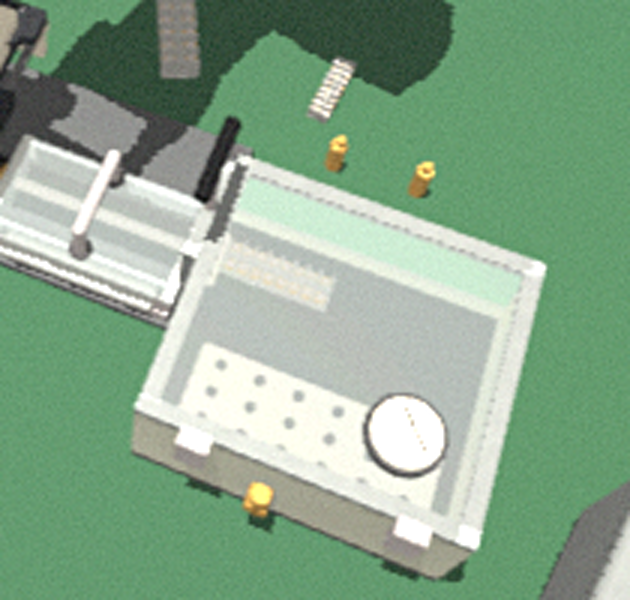

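View pics/d15.png

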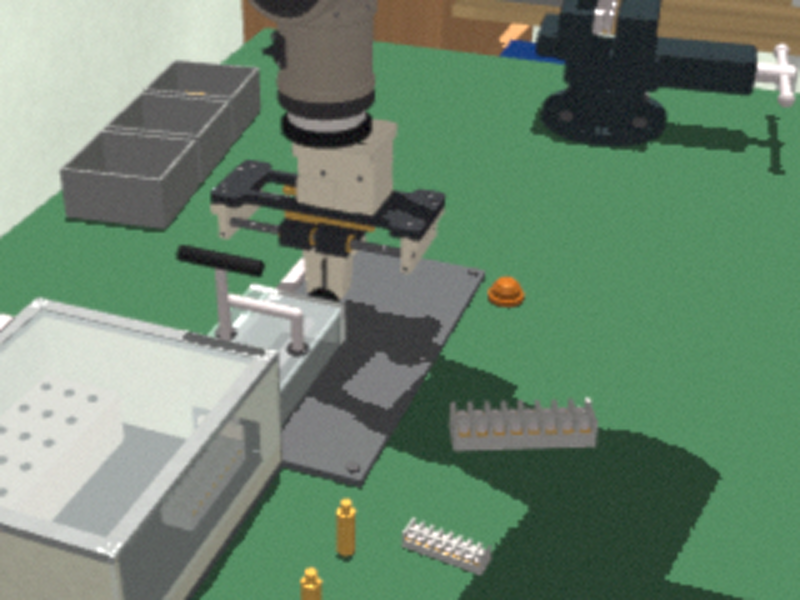

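```bash
python3 -m crank '{"travel":[[-0.006,0,0],[-0.006,0,0],[-0.004,0,0],[-0.003,0,0]],"turn":[[0,0,0],[0,0,0],[0,0,0],[0,0,0]]}'; python3 -c "
from h import *
st()"
```

```text
time: 18.58
ee_pos: [0.5813, -0.0426, 0.0182]
tool_rot: [-1.211, 1.22, -1.239]
wrist_force: [-7.2, -61.2, -2.2]
opening: 0.0004
t 18.57 pos [581.2761 -42.5521  18.1697] yaw -0.0238 zs 1 tilt [-0.0013 -0.0167 -0.9999] F [ -7.2385 -61.198   -2.2422] open 0.0004
```

```bash
python3 -m crank '{"travel":[[0.015,0,0],[0.015,0,0],[0.03,0,0],[0.01,-0.05,0],[0,-0.06,0]],"turn":[[0,0,0],[0,0,0],[0,0,0],[0,0,0],[0,0,0]]}'; python3 -m crank '{"travel":[[0,-0.06,0],[0,-0.04,0],[0,0,0]],"turn":[[0,0,0],[0,0,0],[0,0,0]]}'; python3 -c "
from h import *
import pickle
st()
fs={}
for n in ['side','scene','wrist']:
  fs[n]=grab_frame(n)
pickle.dump(fs,open('f16.pkl','wb'))
f=fs['side'];cv2.imwrite('pics/d16.png',cv2.resize(np.clip(f['frame'][160:350,100:400].astype(float)*1.5,0,255).astype(np.uint8),None,fx=2.6,fy=2.6,interpolation=cv2.INTER_CUBIC))
f=fs['scene'];cv2.imwrite('pics/s16.png',cv2.resize(np.clip(f['frame'][160:310,270:480].astype(float)*1.3,0,255).astype(np.uint8),None,fx=3.7,fy=3.7,interpolation=cv2.INTER_CUBIC))
cv2.imwrite('pics/w16.png',fs['wrist']['frame'])
"
```

```text
time: 19.2
ee_pos: [0.5796, -0.0858, 0.1059]
tool_rot: [-1.198, 1.231, -1.226]
wrist_force: [1.1, 0.4, -0.2]
opening: 0.0005
time: 19.58
ee_pos: [0.5818, -0.0856, 0.1889]
tool_rot: [-1.194, 1.222, -1.23]
wrist_force: [1.1, 0.1, 0.1]
opening: 0.0007
t 19.57 pos [581.7965 -85.5642 188.8922] yaw -0.0242 zs 1 tilt [ 0.0056 -0.0009 -1.    ] F [1.0704 0.1318 0.0906] open 0.0007
```

View pics/s16.png

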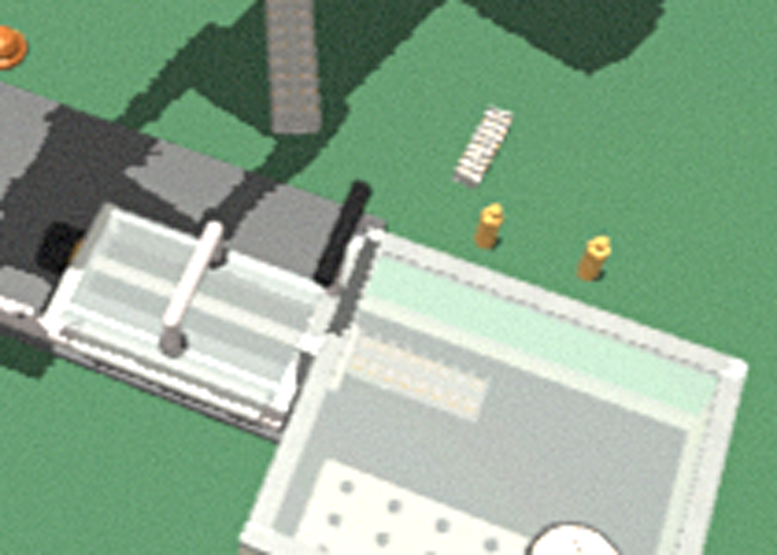

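View pics/d16.png

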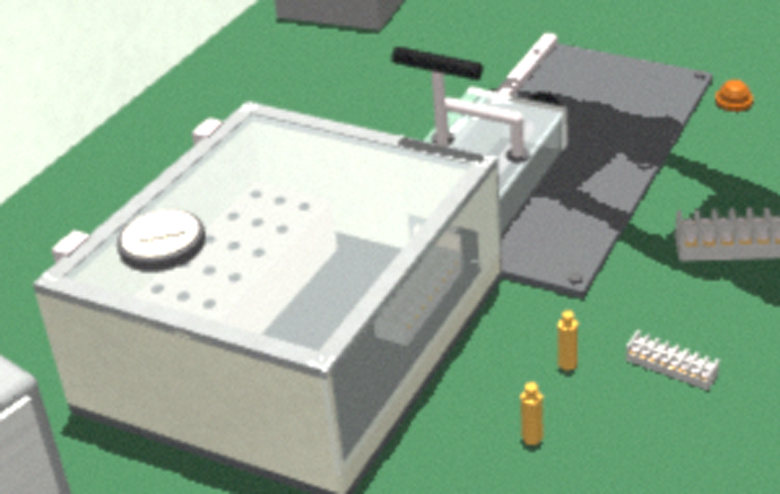

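View pics/w16.png

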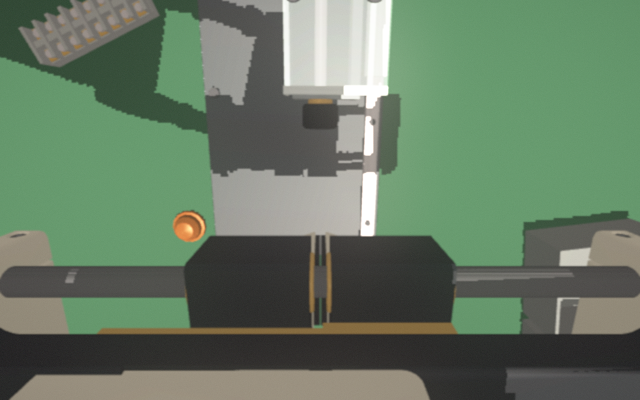

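Run:
```python
from h import *
import pickle
fs=pickle.load(open("f16.pkl","rb"));s=fs["scene"];w=fs["wrist"]
o=np.array([584.2,75.5]);th=-0.024
def H(p): d=p[:2]-o; return np.array([d[0]*np.cos(th)+d[1]*np.sin(th),-d[0]*np.sin(th)+d[1]*np.cos(th)])
for a,b in [(490,376),(475,405),(365,335),(350,365)]:
  p=ray(s,270+a/3.7,160+b/3.7,.026)*1e3; print(p,H(p))
p=ray(w,320,127,.024)*1e3;print("knob",p,H(p))
# strip predicted at near-end y 99 and 92
for y in (92,99,183):
  P=[o[0]-9+ y*.024, o[1]+y, 26]; q=proj(s,np.array(P)/1e3); print(y,(q-[270,160])*3.7)
f=s["frame"];cv2.imwrite('pics/s17.png',cv2.resize(np.clip(f[225:290,345:425].astype(float)*1.3,0,255).astype(np.uint8),None,fx=9,fy=9,interpolation=cv2.INTER_CUBIC))
f=fs["side"]["frame"];cv2.imwrite('pics/d17.png',cv2.resize(np.clip(f[230:310,230:310].astype(float)*1.5,0,255).astype(np.uint8),None,fx=7,fy=7,interpolation=cv2.INTER_CUBIC))
```

```text
[570.233  257.0408  26.    ] [-18.3195 181.1533]
[591.485  253.5312  26.    ] [  3.0106 178.1548]
[571.4968 178.3276  26.    ] [-15.1671 102.4931]
[593.6887 175.846   26.    ] [  7.0779 100.5448]
knob [580.5788 -29.917   24.    ] [  -1.0904 -105.4736]
92 [345.2174 337.4596]
99 [356.0196 341.4545]
183 [488.2837 390.3683]
```

View pics/s17.png

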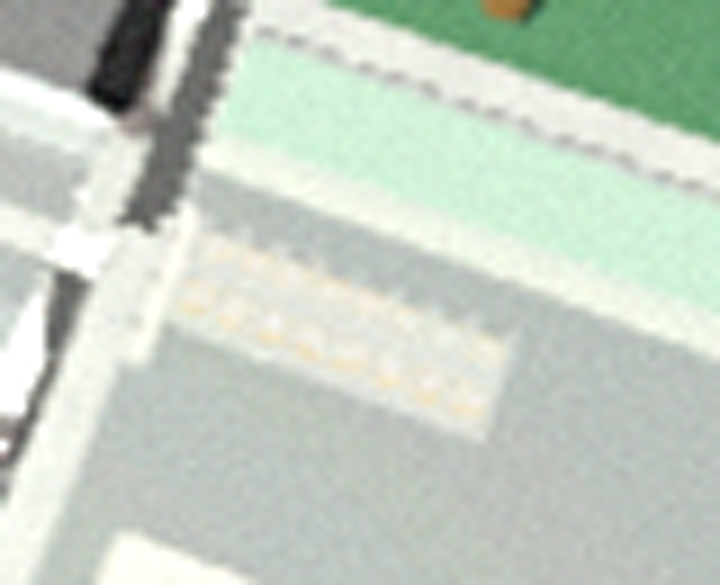

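View pics/d17.png

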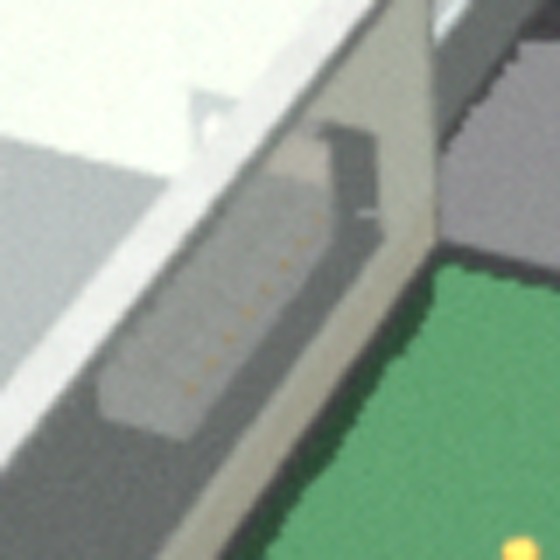

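Run:
```python
from h import *
import pickle
fs=pickle.load(open("f16.pkl","rb"));s=fs["scene"];w=fs["wrist"]
print(ray(w,285,86,.046)*1e3,ray(w,387,86,.046)*1e3)
p=[ray(s,270+a/3.7,160+b/3.7,.080)*1e3 for a,b in [(215,230),(172,328)]];print(p)
f=grab_frame("side")["frame"];
f=s["frame"];cv2.imwrite('pics/s18.png',cv2.resize(np.clip(f[210:280,280:380].astype(float)*1.1,0,255).astype(np.uint8),None,fx=7.5,fy=7.5,interpolation=cv2.INTER_CUBIC))
```

```text
[552.1862   5.3673  46.    ] [637.4448   3.2809  46.    ]
[array([563.5607,  76.4407,  80.    ]), array([632.2731,  75.985 ,  80.    ])]
```

View pics/s18.png

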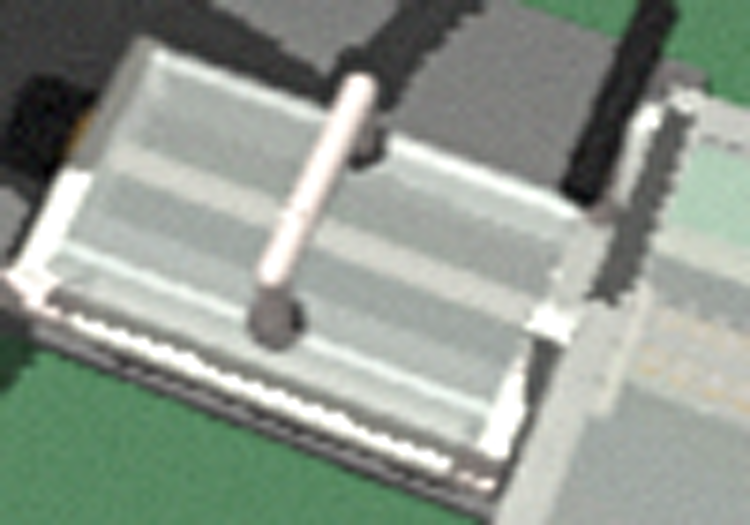

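```bash
python3 -c "
from cell import *
print(hand_in())"
```

```text
the job is handed in; nothing more can be done
None
```

The terminal strip is in the dry cabinet, lying flat and wholly inside, and the job was handed in at about 20 s of the 64 s. I gripped the middle-sized strip on the ledge, turned it square and slid it into the chamber. Then I shut the outer door to its stop, lifted the inner gate 34 mm to its stop, and pushed the rod to its end stop.

**Last checks:**
- **Strip:** its near end measured at hatch y of about 100–102, past the 92 where the inside begins.
- **Outer door:** the handle measured within about 1 mm of where it stood right after closing. The door's rear edge read about 6 mm further forward than the nominal shut position; I put that down to measurement error, since the door was pressed against the gate frame.
- **Rod:** travel measured about 163 mm of 164.
- **Gate:** it stayed raised after I let go.
- **Lens and standoffs:** I saw no sign that they moved, though I did not re-measure them.
- **Robot:** the arm was clear of everything at hand-in.

**Forces:** pushing against the stops brought the wrist force to about 37 N on the door and 61 N on the rod. Both came through the fingertips and were under the 120 N wrist limit.

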